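# Hold the amber check glass in the dust monitor's beam

### The arm

A 6-joint arm with a two-finger parallel gripper is mounted at the origin on the work surface. World frame = base frame: x ahead of the robot, y to its left, z up, the work surface at z = 0. Lengths are in m, angles in degrees, forces in N, time in s.
With the tool pointing down it reaches from about 0.325 to 0.85 m from the base axis. Payload 15.5 kg.
Tool frame: the origin (TCP) lies at the very end of the fingers, on their centre line; the grasp point (between the pads) lies arm.grip_depth behind it (arm.grip_depth is the distance from the TCP to the grasp point, in m); z points along the fingers, y is the line along which they close (so a half turn about z gives the same grasp; the last joint's range is limited). The gripper opens to 91 mm and grips with 3 to 60 N. Pads are 32 mm wide; open, the fingers measure 118 mm over their backs; the gripper's body (76 mm by 178 mm) begins 60 mm behind the grasp point.
Start: joints at [-71.534, 28.281, 77.091, -0, 74.628, -5.472], TCP at [0.254, -0.571, 0.177] pointing down, gripper open.
Joint ranges: [-166.48, 166.48], [-47.26, 123.95], [12.59, 153.08], [-70.14, 250.14], [6.76, 159.57], [-176.63, 176.63]. Speed limits (degrees/s): [108.29, 108.29, 147.25, 172.46, 172.46, 172.46].

### API

Orientations are given as a 3x3 rotation matrix whose columns are the frame's x, y, z axes.
In Python, from rig import arm gives the robot as it stands. Calls block until the motion is done:
- arm.move_to(position, orientation): joint-space move of the TCP to a pose.
- arm.move_l(position, orientation=None, feed=0.15): straight line of the TCP; orientation=None keeps the orientation; feed is the mean speed in m/s.
- arm.move_joints(angles): joint-space move.
- arm.grip(opening): finger opening in m; the grip force is fixed at half the most; returns when the fingers have stopped.
- arm.sleep(seconds).
- arm.solve_ik(position, orientation): joint angles nearest the present ones, or None.
- arm.snapshot(name): name is "scene" or "top" or "wrist"; returns the picture (400x640x3 uint8, red, green, blue); there is no depth.
- arm.get_calibration(name): a dict with "intrinsics" (3x3 intrinsics, pixels), "k1" (the pictures are not rectified: a ray, as slopes to the right and down, at radius r is drawn at 1 + k1 r^2 times it, then the intrinsics apply), "cam_to_world" (4x4, takes a point from camera to world coordinates). Camera axes: x right, y down, z forward; pixel columns grow to the right and rows downward; lengths in m; the calibration is good to about 2 mm. A picture is of the moment at which its call begins: read the wrist's pose just before it. get_calibration takes no time and is no camera call; for the wrist camera it gives the pose at the moment of the call.
A pose or a line that the arm cannot do raises arm.Unreachable and nothing moves.
- arm.sign_off(): hands the job in; it is judged then, once.
Readings, each from a call of its own:
- arm.current_t(): time.
- arm.current_joint_positions(): joint angles.
- arm.current_dq(): joint speeds.
- arm.current_tau(): joint torques, N m.
- arm.current_ee_pos(): TCP position.
- arm.current_tool_rot(): TCP orientation.
- arm.current_force(): force on the tool from outside, world axes, zero at the start.
- arm.current_torque(): the same for the moment, N m.
- arm.current_width(): finger opening in m.
- arm.current_grasp_force(): force on a finger pad.
Only numpy, scipy, OpenCV 4.12 (cv2) and the standard library are available. Lean on these libraries where they do the work, as an engineer would, in place of code of your own. Each camera call takes 0.05 s, during which the arm holds its last target. There are 200 camera calls.

### The job

The two heads of the shop's dust monitor stand facing one another on the bench rail for a beam check. First pull the red tab to open the sender's shutter fully; then take the amber check glass out of its wooden stand, touching only its two white frosted sides and never its clear amber faces, and hold it upright in the middle of the gap between the two lenses so that the beam goes squarely through the middle of both clear faces. Do not let the glass touch the monitor, leave everything else on the bench where it is, and finish while still holding the glass in the beam, because the reading is taken then.

Things in the scene. Friction and masses are not known exactly. Their poses are not given: they have to be found in the camera images.
- rig: Dust monitor fixed to the bench: rail 40 x 360 x 40 mm (top 48 mm up) with two blue heads 70 x 90 x 60 mm, tops 148 mm up, 80 to 170 mm from the middle. Origin: on the bench under the gap's middle; y along rail and beam, +y to the sender (red lens, shutter), -y to the receiver; x across, away from the robot; z up. Lens tubes (38 mm across) end 42 mm either side of the middle. Turned up to 0.3 rad
- beam_mid (a point): Middle of the light path: on the beam axis, halfway between the lens tubes (gap 84 mm), 115 mm above the bench, straight above the rig's origin; axes as the rig's: the level beam runs along y
- shutter (a joint): Sender's slide shutter, m: 0 shut, 0.036 fully open (end stop). Opens by sliding level along the rig's -x (towards the robot); drags with about 2 N and stays where it is left. Its frame, 52 mm square, 89 to 141 mm above the bench, sits on the sender's lens tube, 42 to 56 mm from the rig's middle
- shutter_tab (a point): Grip point of the shutter's red upright tab, 12 mm thick (rig's x) x 24 mm wide (y), top 150 mm above the bench; the point is on its centre line 15 mm below the top and moves with it; shut, it lies at x -95, y 49 mm in the rig's frame. A strip (top 102 mm above the bench) joins tab and shutter frame; above it 63 mm are free between them when shut
- glass_amber: Amber check glass: upright block 22 x 22 mm, 52 mm tall, about 63 g. Clear amber faces look along its x and -x (light goes through along x); white frosted sides along its y and -y, 22 mm apart, are the only ones to touch. Origin at the centre of its underside, z up. Stands 20 mm deep in a pocket of the stand with 1.5 mm play all round; 32 mm stand out
- glass_amber_mid (a point): Centre of the amber glass, 26 mm above its underside; axes as the glass's
- glass_green: Green check glass of the same size in another pocket; stays there
- glass_grey: Dark grey check glass of the same size in another pocket; stays there
- rack: Dark wooden stand, fixed, 172 (x) x 58 (y) x 34 mm tall; origin at the centre of its underside. Three square pockets, 25 mm wide, 20 mm deep, at x = -50, 0, 50 mm; the glasses stand in them in any order, clear faces along the stand's x (towards each other), frosted sides along its y, where the space beside them is free
- bowl: Turned wooden bowl, 116 mm across, 50 mm tall, a bystander; origin at the centre of its underside
- spindle: Turned wooden spindle standing upright, foot 56 mm across, 150 mm tall, a bystander; origin at the centre of its underside
- wax_tin: Yellow wax tin, 82 mm across, 45 mm tall, a bystander; origin at the centre of its underside
- screwdriver: Screwdriver with an orange handle lying on the bench along its x, a bystander
- mallet: Turner's mallet lying on the bench, dark head 76 mm across and 100 mm long (from its origin along its x) and a light handle 150 mm long (along -x), a bystander
Mind the look-alikes: they are no part of the job. There is more than one size of the rack; the one meant has the size given above. What is shaped like the glass_amber but blue is not meant.

How it is judged (in metres and radians):
On the way, in this order (a step that is already met when the one before it is completed fails the run):
1. the shutter is fully open, before the glass is taken (value of joint shutter above 0.032 m and distance of glass_amber from where it was at the start of the episode below 0.01 m), for 0.2 s.
2. the amber glass is drawn up clear of its stand, held by the fingers and upright (z of glass_amber in the frame of rack above 0.04 m and contact force between the fingers and glass_amber above 1 N and angle between glass_amber's own z axis and vertical below 0.2 rad), for 0.2 s.
At the end, for the whole second after the job is handed in: Amber glass held still by the fingers alone, upright and square to the beam within 0.12 rad, its centre within 5 mm of the beam sideways, 10 mm in height, 15 mm of mid-gap along it, off the monitor; shutter open 31 mm or more; other glasses moved under 10 mm, bystanders under 30 mm (x of glass_amber_mid in the frame of beam_mid between -0.005 and 0.005 m and y of glass_amber_mid in the frame of beam_mid between -0.015 and 0.015 m and z of glass_amber_mid in the frame of beam_mid between -0.01 and 0.01 m and angle between the x axis of glass_amber and the y axis of rig, either way round below 0.12 rad and angle between glass_amber's own z axis and vertical below 0.12 rad and linear speed of glass_amber below 0.02 m/s and contact force between the fingers and glass_amber above 1 N and contact force between glass_amber and rig below 0.1 N and value of joint shutter above 0.031 m and distance of each of glass_green, glass_grey from where it was at the start of the episode below 0.01 m and distance of each of bowl, spindle, wax_tin, screwdriver, mallet from where it was at the start of the episode below 0.03 m); the arm keeps its last pose, push and grip.
It fails at once if a finger touches the clear faces of the amber glass (contact force between the fingers and glass_amber_c0 above 0.5 N).
It fails at once if the amber glass touches the monitor (contact force between glass_amber and rig above 0.5 N).
It fails at once if the amber glass is tipped over (angle between glass_amber's own z axis and vertical above 0.6 rad).
It fails at once if another check glass is lifted or knocked (distance of any of glass_green, glass_grey from where it was at the start of the episode above 0.015 m).
It also fails if it takes over 54 s, if anything falls off the work surface, if the arm or the gripper's body presses on something with over 40 N, if the wrist force passes 120 N, or if a joint passes its speed limit or range.

## Working session

There is one attempt and no reset: what is moved stays moved. The work goes in short steps, each a Python script; the robot and the scene stay as the last script left them, time stands still between calls to the robot, and variables do not carry over. Pictures are saved under pics/ and viewed, at most 10 in all, crops included, and the job is handed in when it is done.

```bash
mkdir -p pics; ls
python3 - <<'E'
from rig import arm
import cv2,numpy as np
for n in("scene","top"):
    im=arm.snapshot(n);cv2.imwrite(f"pics/{n}0.png",im[:,:,::-1])
    c=arm.get_calibration(n);print(n,c)
print(arm.grip_depth,arm.current_t(),arm.current_width(),arm.get_calibration("wrist"))
E
```

```text
pics
scene {'intrinsics': array([[389.2262499 ,   0.        , 323.3632468 ],
       [  0.        , 389.2262499 , 199.85852672],
       [  0.        ,   0.        ,   1.        ]]), 'k1': -0.08945561375843743, 'cam_to_world': array([[ 0.75315772,  0.37922361, -0.53753409,  1.07906232],
       [ 0.65781747, -0.44091603,  0.61063019, -0.61818856],
       [-0.00544201, -0.81350016, -0.58153923,  0.7284667 ],
       [ 0.        ,  0.        ,  0.        ,  1.        ]])}
top {'intrinsics': array([[457.90233291,   0.        , 320.83433559],
       [  0.        , 457.90233291, 200.84852953],
       [  0.        ,   0.        ,   1.        ]]), 'k1': -0.10539046511717165, 'cam_to_world': array([[ 2.00428162e-03, -9.90822997e-01,  1.35150921e-01,
         3.40878268e-01],
       [-9.99964186e-01, -8.74537076e-04,  8.41798475e-03,
         1.39513841e-03],
       [-8.22253839e-03, -1.35162953e-01, -9.90789264e-01,
         1.59843072e+00],
       [ 0.00000000e+00,  0.00000000e+00,  0.00000000e+00,
         1.00000000e+00]])}
0.0188 0.1 0.09073072245429722 {'intrinsics': array([[306.23211739,   0.        , 317.76292072],
       [  0.        , 306.23211739, 195.03743078],
       [  0.        ,   0.        ,   1.        ]]), 'k1': -0.04207761592983233, 'cam_to_world': array([[ 0.4058549 , -0.88440727, -0.23044648,  0.31842307],
       [-0.91393609, -0.3931878 , -0.10061898, -0.54122642],
       [-0.00162059,  0.25145006, -0.96786892,  0.38337157],
       [ 0.        ,  0.        ,  0.        ,  1.        ]])}
```

View pics/scene0.png

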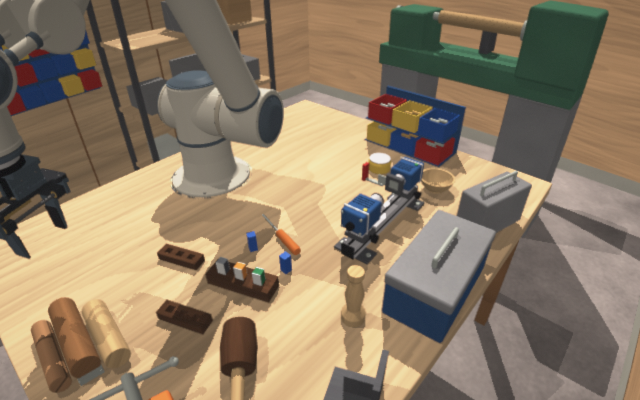

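View pics/top0.png

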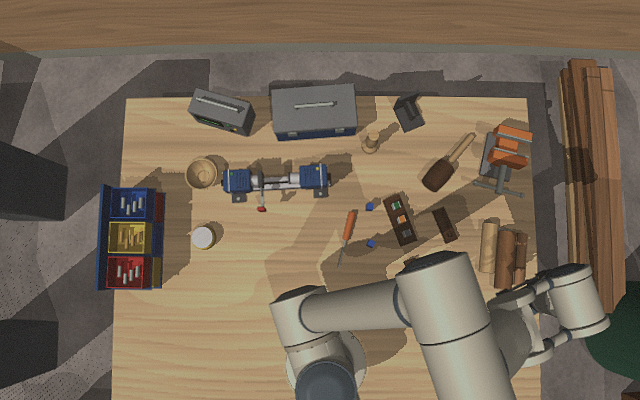

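The wanted rack is the only one holding three glasses, at top px (400,219): green (396,206), amber (401,219), grey (406,233). The two empty racks and the blue blocks (369,207) and (371,243) are decoys. The rig heads are at (236,180) and (316,178), and the red tab at (262,208). Next I'll get coarse positions, then wrist close-ups.

```bash
cat > h.py <<'E'
from rig import arm
import cv2,numpy as np
def ray(c,p):
    u=cv2.undistortPoints(np.array(p,float).reshape(-1,1,2),c["intrinsics"],np.array([c["k1"],0,0,0.]))[:,0]
    T=c["cam_to_world"]; d=np.c_[u,np.ones(len(u))]@T[:3,:3].T
    return T[:3,3],d
def plane(c,p,z):
    o,d=ray(c,p); return o+d*((z-o[2])/d[:,2])[:,None]
def proj(c,P):
    T=np.linalg.inv(c["cam_to_world"]);P=np.atleast_2d(P)@T[:3,:3].T+T[:3,3]
    return cv2.projectPoints(P,np.zeros(3),np.zeros(3),c["intrinsics"],np.array([c["k1"],0,0,0.]))[0][:,0]
def down(a):  # tool down, closing axis (tool y) at angle a (rad) in world
    y=np.array([np.cos(a),np.sin(a),0]);z=np.array([0,0,-1.]);return np.c_[np.cross(y,z),y,z]
def snap(n,name):
    c=arm.get_calibration(n);im=np.ascontiguousarray(arm.snapshot(n)[:,:,::-1]);cv2.imwrite(f"pics/{name}.png",im);return c,im
E
python3 - <<'E'
from h import *
c=arm.get_calibration("top")
print(plane(c,[[236,180],[316,178]],.148).round(3),plane(c,[[262,208]],.15).round(3),plane(c,[[396,206],[401,219],[406,233]],.066).round(3))
# wrist camera offset in tool
T=arm.get_calibration("wrist")["cam_to_world"];R=arm.current_tool_rot();p=arm.current_ee_pos()
print((R.T@(T[:3,3]-p)).round(3),(R.T@T[:3,:3]).round(2),R.round(2))
# candidate view poses
for q in([.55,-.1,.38],[.40,-.15,.38],[.45,.10,.38]):
  for a in(0,np.pi/2,np.pi,-np.pi/2):
    print(q,a,arm.solve_ik(q,down(a)))
E
```

```text
[[0.607 0.288 0.148]
 [0.613 0.029 0.148]] [[0.515 0.202 0.15 ]] [[ 0.533 -0.24   0.066]
 [ 0.488 -0.256  0.066]
 [ 0.441 -0.272  0.066]]
[ 0.071 -0.001 -0.207] [[ 0.   -0.97 -0.25]
 [ 1.    0.   -0.  ]
 [ 0.   -0.25  0.97]] [[ 0.91  0.41 -0.  ]
 [ 0.41 -0.91  0.  ]
 [ 0.   -0.   -1.  ]]
[0.55, -0.1, 0.38] 0 [-1.64251096e+01  1.54109175e+01  6.64340629e+01 -2.54444375e-14
  9.81550196e+01 -1.64251096e+01]
[0.55, -0.1, 0.38] 1.5707963267948966 [-1.64251096e+01  1.54109175e+01  6.64340629e+01 -2.54444375e-14
  9.81550196e+01 -1.06425110e+02]
[0.55, -0.1, 0.38] 3.141592653589793 [-1.64251096e+01  1.54109175e+01  6.64340629e+01 -2.54444375e-14
  9.81550196e+01  1.63574890e+02]
[0.55, -0.1, 0.38] -1.5707963267948966 [-1.64251096e+01  1.54109175e+01  6.64340629e+01 -2.54444375e-14
  9.81550196e+01  7.35748904e+01]
[0.4, -0.15, 0.38] 0 [-2.85757146e+01  2.84174170e+00  8.20060933e+01 -2.54444375e-14
  9.51521650e+01 -2.85757146e+01]
[0.4, -0.15, 0.38] 1.5707963267948966 [-2.85757146e+01  2.84174170e+00  8.20060933e+01 -2.54444375e-14
  9.51521650e+01 -1.18575715e+02]
[0.4, -0.15, 0.38] 3.141592653589793 [-2.85757146e+01  2.84174170e+00  8.20060933e+01 -2.54444375e-14
  9.51521650e+01  1.51424285e+02]
[0.4, -0.15, 0.38] -1.5707963267948966 [-2.85757146e+01  2.84174170e+00  8.20060933e+01 -2.54444375e-14
  9.51521650e+01  6.14242854e+01]
[0.45, 0.1, 0.38] 0 [ 5.10020969e+00  6.07232576e+00  7.83950006e+01 -2.54444375e-14
  9.55326737e+01  5.10020969e+00]
[0.45, 0.1, 0.38] 1.5707963267948966 [ 5.10020969e+00  6.07232576e+00  7.83950006e+01 -2.54444375e-14
  9.55326737e+01 -8.48997903e+01]
[0.45, 0.1, 0.38] 3.141592653589793 [ 5.10020969e+00  6.07232576e+00  7.83950006e+01 -2.54444375e-14
  9.55326737e+01 -1.74899790e+02]
[0.45, 0.1, 0.38] -1.5707963267948966 [ 5.10020969e+00  6.07232576e+00  7.83950006e+01 -2.54444375e-14
  9.55326737e+01  9.51002097e+01]
```

Run:
```python
from h import *
arm.move_to([.42,-.2,.30],down(-np.pi/2)); arm.sleep(.3)
c,im=snap("wrist","w_rack")
arm.move_to([.54,.16,.33],down(-np.pi/2)); arm.sleep(.3)
c2,im2=snap("wrist","w_rig")
np.save("cals.npy",np.array([c,c2]),allow_pickle=True)
cv2.imwrite("pics/both.png",cv2.resize(np.vstack([im,im2]),(480,600)))
print(arm.current_t())
```

```text
3.7833
```

View pics/w_rig.png

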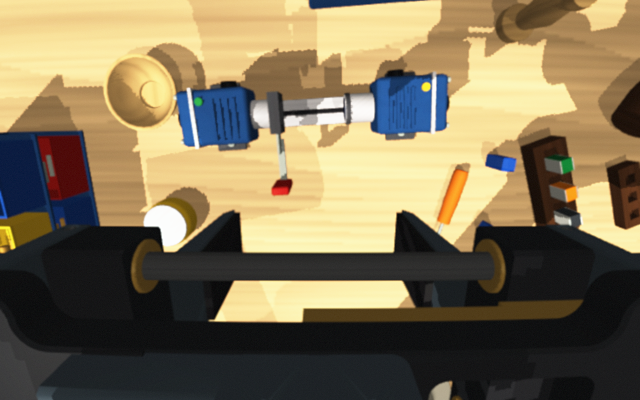

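View pics/w_rack.png

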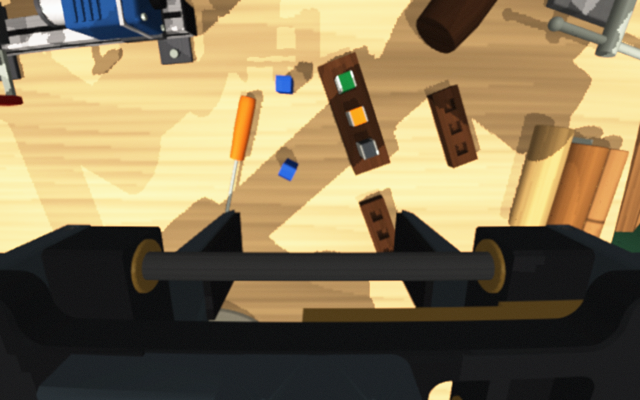

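The wrist views are clear. Rig: sender head at (215,115), receiver at (410,105), red tab at (282,186). Rack: green (346,81), amber (357,116), grey (369,148). Enlarging crops of both to check identities and pick corners.

Run:
```python
from h import *
a=cv2.imread("pics/w_rig.png")[60:205,170:460]
cv2.imwrite("pics/c_rig.png",cv2.resize(a,None,fx=2.75,fy=2.75,interpolation=cv2.INTER_CUBIC))
a=cv2.imread("pics/w_rack.png")[40:180,300:410]
cv2.imwrite("pics/c_rack.png",cv2.resize(a,None,fx=4,fy=4,interpolation=cv2.INTER_CUBIC))
```

```text
(no output)
```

View pics/c_rig.png

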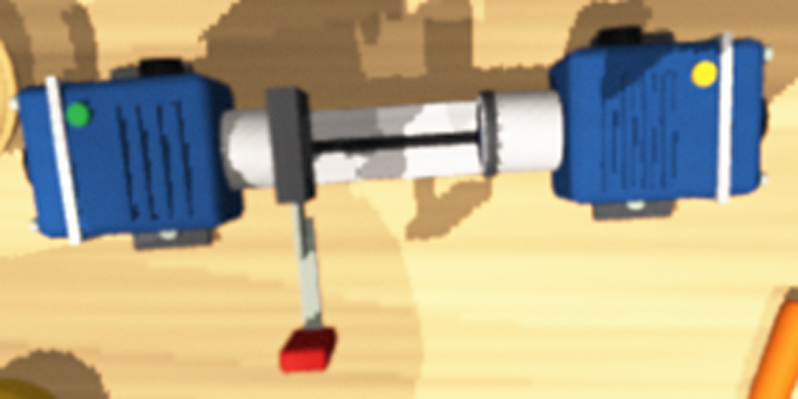

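View pics/c_rack.png

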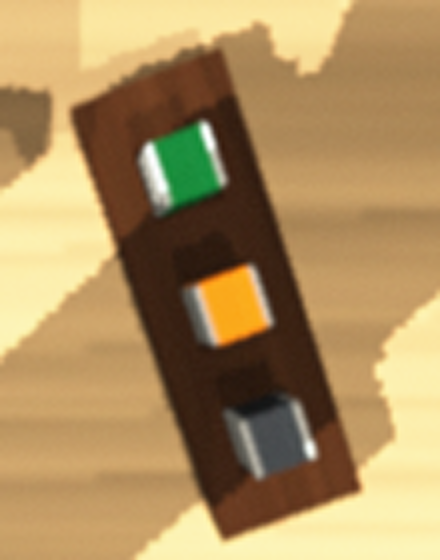

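```bash
cat > meas.py <<'E'
from h import *
def rig_axis(c,im,regs):
    hsv=cv2.cvtColor(im,cv2.COLOR_BGR2HSV)
    m=cv2.inRange(hsv,(100,110,40),(125,255,255)); out=[]
    for (x0,x1,y0,y1) in regs:
        k=np.zeros_like(m);k[y0:y1,x0:x1]=m[y0:y1,x0:x1]
        k=cv2.morphologyEx(k,cv2.MORPH_CLOSE,np.ones((9,9)))
        ct=max(cv2.findContours(k,0,2)[0],key=cv2.contourArea)
        out.append((ct,cv2.minAreaRect(ct)))
    return out
E
python3 - <<'E'
from meas import *
cr,cg=np.load("cals.npy",allow_pickle=True)
g=cv2.imread("pics/w_rig.png");r=cv2.imread("pics/w_rack.png")
cs=[]
for ct,box in rig_axis(cg,g,[(172,262,70,160),(365,455,60,150)]):
    P=plane(cg,ct[:,0].astype(float)+0,.143)[:,:2].astype(np.float32)*1000
    b=cv2.minAreaRect(P);print("head",np.round(b[0],1),np.round(b[1],1),round(b[2],2));cs.append(np.array(b[0]))
d=cs[0]-cs[1];print("dist",np.linalg.norm(d)); yr=d/np.linalg.norm(d);th=np.arctan2(-yr[0],yr[1]);o=(cs[0]+cs[1])/2
print("rig origin",o.round(1),"theta deg",np.degrees(th))
xr=np.array([yr[1],-yr[0]]);tab=o-95*xr+49*yr
print("tab pred",tab.round(1),proj(cg,[*tab/1000,.15]).round(1))
hsv=cv2.cvtColor(g,cv2.COLOR_BGR2HSV);m=cv2.inRange(hsv,(0,150,90),(8,255,255))|cv2.inRange(hsv,(172,150,90),(180,255,255))
k=np.zeros_like(m);k[160:205,260:310]=m[160:205,260:310]
vv=hsv[...,2]
ys,xs=np.nonzero(k);print("tab all",xs.mean(),ys.mean(),xs.min(),xs.max(),ys.min(),ys.max())
V=vv[k>0];t=cv2.threshold(V.reshape(-1,1),0,255,cv2.THRESH_OTSU)[0];b=(k>0)&(vv>t);ys,xs=np.nonzero(b);print("bright",t,xs.mean(),ys.mean(),b.sum(),plane(cg,[[xs.mean(),ys.mean()]],.15)[0].round(4))
# rack
hs=cv2.cvtColor(r,cv2.COLOR_BGR2HSV)
roi=np.zeros_like(hs[...,0]);roi[45:178,310:400]=255
am=cv2.inRange(hs,(10,170,180),(25,255,255))&roi
gr=cv2.inRange(hs,(55,150,60),(85,255,255))&roi
for n,k in(("amber",am),("green",gr)):
    ct=max(cv2.findContours(k,0,2)[0],key=cv2.contourArea);b=cv2.minAreaRect(plane(cr,ct[:,0],.066)[:,:2].astype(np.float32)*1000)
    print(n,np.round(b[0],1),np.round(b[1],1),round(b[2],1))
# rack corners clicked in the crop (4x, offset 300,40)
cor=np.array([[72,107],[218,50],[360,490],[222,538]])/4+[300,40]
P=plane(cr,cor,.034)*1000
print(P[:,:2].round(1),"centre",P.mean(0)[:2].round(1)); e=(P[0]+P[1]-P[2]-P[3])/2;print("len",np.linalg.norm(e),"ang",np.degrees(np.arctan2(e[1],e[0])),"w",np.linalg.norm(P[0]-P[1]))
E
```

```text
head [610.7 287.5] [69.3 96.6] 2.91
head [625.3  47.4] [69.2 95.9] 3.54
dist 240.56148592427942
rig origin [618.  167.4] theta deg 3.4710870452668097
tab pred [520.2 210.6] [[279.4 187.7]]
tab all 280.3680981595092 189.5276073619632 272 291 180 194
bright 171.0 279.57522123893807 191.01769911504425 113 [0.5158 0.2105 0.15  ]
amber [ 490.3 -255.1] [22.8 16.5] 21.9
green [ 536.5 -237.8] [23.3 15. ] 20.5
[[ 559.8 -199.3]
 [ 579.2 -251.7]
 [ 420.1 -311.4]
 [ 401.1 -258.1]] centre [ 490.1 -255.1]
len 169.61506737174102 ang 20.438264012806307 w 55.89896190449906
```

Measurements agree: rig origin (618,167), yaw 3.5°; amber at (490,-255), rack angle 20.5°, and the rack measures 170x56, which matches. Pulling the tab now.

Run:
```python
from h import *
th=np.radians(3.47);R=down(th);xr=np.array([np.cos(th),np.sin(th),0])
tab=np.array([.518,.2105,.118])
arm.move_to(tab+[0,0,.09],R); arm.grip(.055)
arm.move_l(tab,feed=.12);f0=arm.current_force();print("down",f0.round(1))
arm.grip(0.0);print("w",arm.current_width(),arm.current_grasp_force(),(arm.current_force()).round(1))
arm.move_l(tab-xr*.034,feed=.08);print(arm.current_force()@xr,arm.current_ee_pos())
for s in(.036,.038,.040,.042):
    arm.move_l(tab-xr*s,feed=.03);arm.sleep(.1);f=arm.current_force();print(s,(f@xr).round(2),(tab-arm.current_ee_pos())@xr)
    if abs(f@xr)>12:break
snap("wrist","tab_open");print(arm.current_t(),arm.current_width())
```

```text
down [-0.   1.   0.1]
w 0.0003011342606162034 0.0 [ 0.1  0.7 -0.3]
-0.22409785612520883 [0.4844195  0.20854833 0.11822737]
0.036 -0.5 0.035790851685637365
0.038 -1.42 0.037967213477288875
0.04 -0.91 0.03999434453514526
0.042 0.08 0.04198259101261447
9.7583 0.0006802951852197596
```

Run:
```python
from h import *
c,b=snap("top","top1")
a=cv2.imread("pics/tab_open.png")
cv2.imwrite("pics/v.png",np.vstack([cv2.resize(a,(512,320)),cv2.resize(b[150:250,200:360],(448,280)) if 0 else cv2.copyMakeBorder(cv2.resize(b[150:250,200:360],(448,280)),0,0,0,64,0)]))
```

```text
(no output)
```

View pics/v.png

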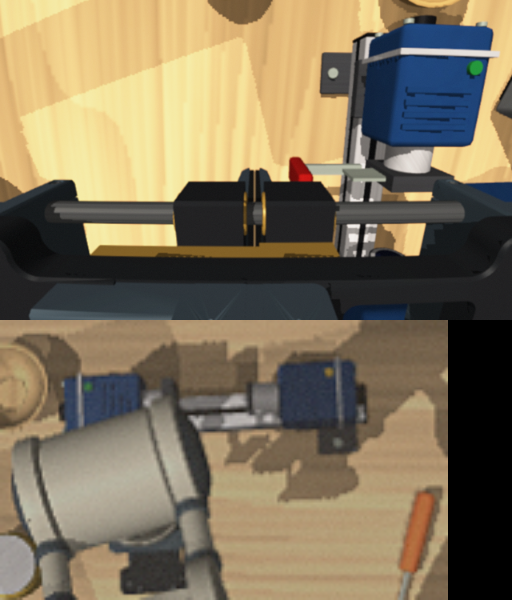

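Run:
```python
from meas import *
im=cv2.imread("pics/tab_open.png");c=arm.get_calibration("wrist")
hsv=cv2.cvtColor(im,cv2.COLOR_BGR2HSV);m=cv2.inRange(hsv,(0,150,60),(8,255,255))|cv2.inRange(hsv,(172,150,60),(180,255,255))
n,l,s,ce=cv2.connectedComponentsWithStats(m)
for i in range(1,n):
    if s[i,4]>60:print(s[i],ce[i],plane(c,[ce[i],s[i,:2],s[i,:2]+[s[i,2],0]],.15).round(4).tolist())
print("pred shut/open",proj(c,[[.52,.2105,.15],[.484,.2083,.15]]),"tcp",arm.current_ee_pos(),proj(c,[arm.current_ee_pos()]))
# sender head far corner check in this view & green dot
g=cv2.inRange(hsv,(50,130,80),(85,255,255));ys,xs=np.nonzero(g);print("dot now",plane(c,[[xs.mean(),ys.mean()]],.148))
i0=cv2.imread("pics/w_rig.png");c0=np.load("cals.npy",allow_pickle=True)[1];g=cv2.inRange(cv2.cvtColor(i0,cv2.COLOR_BGR2HSV),(50,130,80),(85,255,255))[80:130,180:220];ys,xs=np.nonzero(g);print("dot w_rig",plane(c0,[[xs.mean()+180,ys.mean()+80]],.148))
```

```text
[362 196  29  32 687] [373.68413392 213.71179039] [[0.5091, 0.2248, 0.15], [0.501, 0.2354, 0.15], [0.5182, 0.2364, 0.15]]
pred shut/open [[388.77669226 236.90868862]
 [330.08110306 237.01339127]] tcp [0.47611229 0.20796204 0.1180098 ] [[317.29597879 219.64962108]]
dot now [[0.6276943  0.30844413 0.148     ]]
dot w_rig [[0.62904552 0.30775902 0.148     ]]
```

Run:
```python
import cv2,numpy as np
a=cv2.imread("pics/tab_open.png")[150:310,260:500]
s=np.zeros((533,800,3),np.uint8);s[:]=cv2.resize(a,(800,533),interpolation=cv2.INTER_CUBIC)
s=np.clip(255*(s/255.)**.6,0,255).astype(np.uint8)
cv2.imwrite("pics/z.png",s)
```

```text
(no output)
```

View pics/z.png

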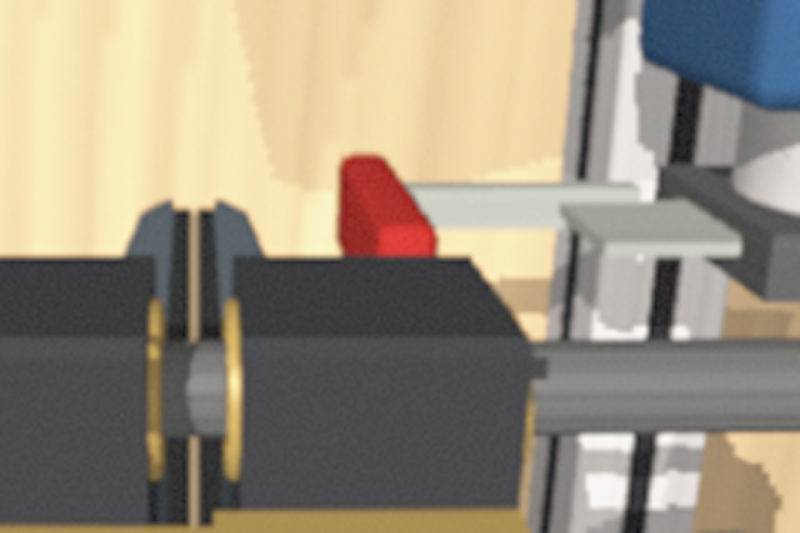

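Run:
```python
from h import *
c0=np.load("cals.npy",allow_pickle=True)[1];c=arm.get_calibration("wrist")
for a,b in(((272.9,186.5),(390.5,217.5)),((272.2,194.9),(373.4,217.5))):
    o1,d1=ray(c0,[a]);o2,d2=ray(c,[b]);A=np.c_[d1[0],-d2[0]];s=np.linalg.lstsq(A,o2-o1,rcond=None)[0]
    print(o1+d1[0]*s[0],o2+d2[0]*s[1])
print(arm.current_width(),proj(c,[arm.current_ee_pos()+[0,.016,0],arm.current_ee_pos()+[0,.016,.04]]), arm.current_tool_rot().round(3))
```

```text
[0.52035794 0.21995974 0.14354038] [0.52129081 0.22094482 0.14347421]
[0.50962947 0.22089145 0.14632786] [0.50997305 0.22122763 0.14629063]
0.0004115015988973457 [[318.6726432  198.04064939]
 [318.84947995 216.1883703 ]] [[-0.061  0.998  0.   ]
 [ 0.998  0.061  0.   ]
 [ 0.     0.    -1.   ]]
```

Run:
```python
from h import *
c=arm.get_calibration("scene")
p=np.array([.254,-.571,.177]);y=np.array([.41,-.91,0])
for dz in(0,.04):
  print(dz,proj(c,[p+y*.045+[0,0,dz],p-y*.045+[0,0,dz],p+y*.059+[0,0,dz],p-y*.059+[0,0,dz]]).round(0).tolist())
```

```text
0 [[33.0, 267.0], [65.0, 240.0], [28.0, 272.0], [70.0, 236.0]]
0.04 [[25.0, 253.0], [58.0, 226.0], [19.0, 258.0], [63.0, 222.0]]
```

The tab is still at (.515,.209), and the fingers closed above it. Both the wrist and scene views put the real fingertips about 35–40 mm behind the reported TCP. I'll re-approach lower, watching the force, and check this by contact.

Run:
```python
from h import *
th=np.radians(3.47);R=down(th);xr=np.array([np.cos(th),np.sin(th),0])
t=np.array([.515,.2095,.118])
arm.move_l(t+[-.039,0,.03],feed=.2);arm.grip(.06)
arm.move_l(t+[0,0,.03],feed=.2)
ok=True
for z in(.115,.10,.092,.086,.080):
    t[2]=z;arm.move_l(t,feed=.1);f=arm.current_force();print(z,f.round(1))
    if np.abs(f).max()>8: ok=False;break
if ok:
    arm.grip(0.0);print("w",arm.current_width(),arm.current_grasp_force(),arm.current_force().round(1))
snap("wrist","tab2");print(arm.current_t())
```

```text
0.115 [-0.6  0.3 -0.1]
0.1 [0.  0.2 0.5]
0.092 [-0.7 -0.4 -0.9]
0.086 [-0.4  0.5  0.3]
0.08 [-0.7  0.1  0.3]
w 0.012006082484200528 29.999943673610687 [ 0.8  0.2 -0.6]
13.825
```

The grip holds at 12 mm, which confirms the tool is about 40 mm shorter than reported. Pulling.

Run:
```python
from h import *
th=np.radians(3.47);xr=np.array([np.cos(th),np.sin(th),0])
t=arm.current_ee_pos()
arm.move_l(t-xr*.032,feed=.08);print(arm.current_force()@xr)
for s in(.034,.036,.038,.040,.042):
    arm.move_l(t-xr*s,feed=.03);f=arm.current_force();print(s,(f@xr).round(2),((t-arm.current_ee_pos())@xr).round(4))
    if abs(f@xr)>10:break
print("w",arm.current_width(),arm.current_ee_pos())
arm.grip(.05);e=arm.current_ee_pos();arm.move_l(e+[0,0,.10],feed=.25)
# second rig view for check, camera above gap
arm.move_to([.54,.17,.30],down(-np.pi/2));arm.sleep(.2);c,im=snap("wrist","rig2");np.save("c2.npy",np.array([c]),allow_pickle=True)
from meas import rig_axis
hsv=cv2.cvtColor(im,cv2.COLOR_BGR2HSV);m=cv2.inRange(hsv,(100,110,40),(125,255,255))
ct=[k for k in cv2.findContours(m,0,2)[0] if cv2.contourArea(k)>300]
for k in ct:print(cv2.boundingRect(k),cv2.contourArea(k))
m=cv2.inRange(hsv,(0,150,90),(8,255,255))|cv2.inRange(hsv,(172,150,90),(180,255,255))
for k in cv2.findContours(m,0,2)[0]:
    if cv2.contourArea(k)>60:b=cv2.boundingRect(k);print("red",b,plane(c,[[b[0]+b[2]/2,b[1]+b[3]-5]],.15))
print(arm.current_t())
```

```text
7.503507645819447
0.034 20.24 0.0314
w 0.011795267608758113 [0.48375109 0.20760962 0.08015812]
(492, 227, 32, 25) 308.5
(502, 157, 33, 18) 394.0
(0, 132, 92, 104) 7340.5
(174, 89, 19, 59) 567.5
(191, 83, 70, 65) 3431.0
(455, 72, 13, 60) 550.0
(383, 72, 68, 64) 3590.0
red (279, 207, 19, 19) [[0.48478809 0.20740874 0.15      ]]
red (27, 138, 26, 66) [[0.51242101 0.52005319 0.15      ]]
17.5833
```

Stopped hard at 20 N with the tab at (.4838,.2076). The predicted fully open position is (.4843,.2084), so the shutter is open and the rig x is confirmed. Refining the rig pose from the second view, then picking the glass.

Run:
```python
from meas import *
c=np.load("c2.npy",allow_pickle=True)[0];g=cv2.imread("pics/rig2.png");cs=[]
for ct,box in rig_axis(c,g,[(165,270,75,155),(375,475,65,142)]):
    b=cv2.minAreaRect(plane(c,ct[:,0].astype(float),.143)[:,:2].astype(np.float32)*1000);print(np.round(b[0],1),np.round(b[1],1),b[2]);cs.append(np.array(b[0]))
d=cs[0]-cs[1];print("o",(cs[0]+cs[1])/2,"th",np.degrees(np.arctan2(-d[0],d[1])))
# pick: offset L between reported TCP and real tip
L=.039;a=np.radians(-69.5);R=down(a)
p=np.array([.490,-.255,0])
arm.move_to([.49,-.255,.16],R);arm.sleep(.15)
c,im=snap("wrist","pick_over");arm.grip(.075)
hs=cv2.cvtColor(im,cv2.COLOR_BGR2HSV);k=cv2.inRange(hs,(10,170,150),(25,255,255))
for ct in cv2.findContours(k,0,2)[0]:
    if cv2.contourArea(ct)>80:
        b=cv2.minAreaRect(plane(c,ct[:,0],.066)[:,:2].astype(np.float32)*1000);print("amber?",cv2.boundingRect(ct),np.round(b[0],1),np.round(b[1],1),b[2])
print(arm.current_t())
```

```text
[610.6 287.6] [69.3 96.1] 3.1317920684814453
[625.   48.7] [69.  96.5] 3.293595552444458
o [617.78924561 168.15339851] th 3.443648064230691
amber? (491, 380, 18, 20) [ 326.  -562.1] [31.  17.9] 17.83643341064453
amber? (311, 177, 18, 23) [ 491.  -254.9] [22.8 17.3] 20.5657901763916
amber? (143, 100, 55, 81) [482.9 -99.5] [20.6 87.3] 75.10675811767578
20.0083
```

View pics/pick_over.png

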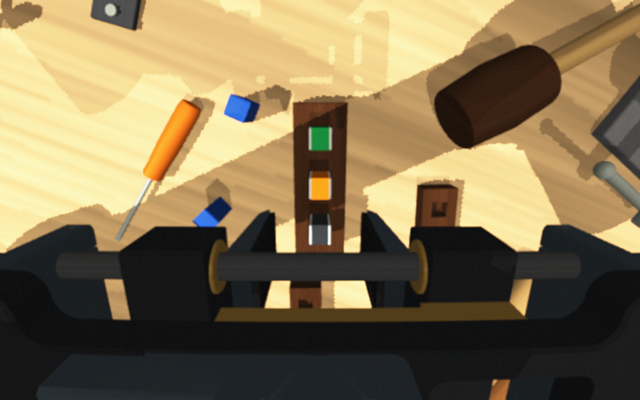

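Amber is at (320,187), the middle glass between green and grey, and square to the gripper at (.491,-.255). Picking it now.

Run:
```python
from h import *
R=down(np.radians(-69.5));p=np.array([.491,-.255,.06])
arm.move_l(p,R,feed=.2);ok=True
for z in(.03,.015,.008,.003):
    p[2]=z;arm.move_l(p,feed=.12);f=arm.current_force();print(z,f.round(1))
    if np.abs(f).max()>6:ok=False;break
if ok:
    arm.grip(.015);print("w",arm.current_width(),arm.current_grasp_force(),arm.current_force().round(1))
    if arm.current_width()>.018:
        p[2]=.05;arm.move_l(p,feed=.08);p[2]=.25;arm.move_l(p,feed=.2)
        print("w",arm.current_width(),arm.current_grasp_force())
        arm.move_to([.618,.168,.25],down(np.radians(3.45)));arm.sleep(.2)
        print("w",arm.current_width(),arm.current_force().round(1))
c,im=snap("wrist","held");snap("scene","held_s");print(arm.current_t())
```

```text
0.03 [-1.1 -0.2 -0.2]
0.015 [-0.9 -0.5  0.1]
0.008 [-0.9 -0.2  0.4]
0.003 [ 0.2 -0.2  0.5]
w 0.02181649445268708 29.998230636119843 [ 0.1 -0.1 -0.9]
w 0.021845405123567356 29.998186826705933
w 0.021836336187720455 [ 0.8 -0.4 -0.7]
26.5083
```

Run:
```python
import cv2,numpy as np
a=cv2.imread("pics/held.png")[100:300];b=cv2.imread("pics/held_s.png")[40:290,240:560]
cv2.imwrite("pics/hv.png",np.vstack([a,cv2.resize(b,(480,375)).copy() if 0 else cv2.copyMakeBorder(cv2.resize(b,(480,375)),0,0,0,160,0)]))
```

```text
(no output)
```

View pics/hv.png

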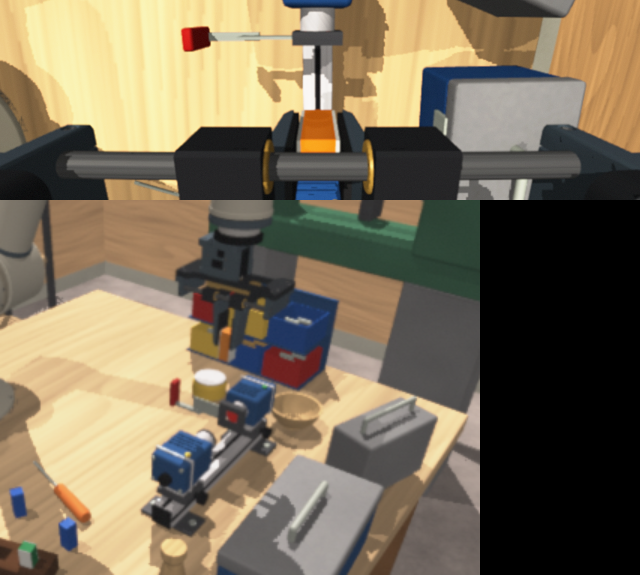

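The glass is held upright, and the shutter is open in view with its red tab out. Lowering into the beam.

Run:
```python
from h import *
p=np.array([.618,.168,.25])
for z,f in((.17,.15),(.12,.08),(.095,.05),(.078,.04)):
    p[2]=z;arm.move_l(p,feed=f);F=arm.current_force();print(z,F.round(1))
    if np.abs(F).max()>6:break
arm.sleep(.5);c,im=snap("scene","fin");hs=cv2.cvtColor(im,cv2.COLOR_BGR2HSV)
P=np.array([.618,.168,0]);print("pred glass",proj(c,[P+[0,0,z] for z in(.089,.115,.141)]).round(1).tolist())
k=cv2.inRange(hs,(8,140,70),(25,255,255));u=proj(c,[P+[0,0,.115]])[0]
n,l,s,ce=cv2.connectedComponentsWithStats(k)
for i in range(1,n):
    if s[i,4]>8 and np.hypot(*(ce[i]-u))<40:print(s[i],ce[i])
c,im=snap("wrist","fin_w")
from meas import rig_axis
hs=cv2.cvtColor(im,cv2.COLOR_BGR2HSV);k=cv2.inRange(hs,(0,150,60),(8,255,255))|cv2.inRange(hs,(172,150,60),(180,255,255))
for ct in cv2.findContours(k,0,2)[0]:
    if cv2.contourArea(ct)>60:b=cv2.boundingRect(ct);print("red",b,plane(c,[[b[0]+b[2]/2,b[1]+b[3]/2]],.15)[0].round(3))
print(arm.current_ee_pos(),arm.current_width(),arm.current_grasp_force(),np.abs(arm.current_dq()).max(),arm.current_t())
```

```text
0.17 [-0.6 -0.3  0.7]
0.12 [ 0.2  0.4 -0.2]
0.095 [ 1.4  0.1 -1.2]
0.078 [-0.2  0.3 -0.3]
pred glass [[384.6, 199.4], [385.4, 191.8], [386.2, 184.0]]
[369 165   8   7  16] [372.0625 168.875 ]
[382 181   7  20  93] [384.55913978 189.41935484]
red (24, 138, 96, 56) [0.503 0.212 0.15 ]
[0.61801251 0.16799206 0.07803105] 0.02131148467130613 29.998286962509155 0.09555218715742121 29.7917
```

```bash
python3 -c "
from rig import arm
print(arm.sign_off())"
```

```text
the job is handed in; nothing more can be done
None
```

I opened the shutter fully and handed the job in at about 30 s with the amber glass held upright at mid-beam. My last position check agreed to about 3 mm, but no verdict came back.

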